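# Roll test of turned dowels on the tip board

## Robot

A 6-joint arm with a two-finger parallel gripper is mounted at the origin on a cart in front of the work surface, level with it; the furniture and walls round the work are solid. World frame = base frame: x ahead of the robot, y to its left, z up, the work surface at z = 0. Lengths are in m, angles in rad, forces in N, time in s.
With the tool pointing down it reaches from about 0.35 to 1 m from the base axis. Payload 7.1 kg.
Tool frame: the origin (TCP) lies between the finger pads; the fingertips stand 11 mm ahead of it and the grasp point (between the pads) lies 8 mm behind it; z points along the fingers, y is the line along which they close (so a half turn about z gives the same grasp; the last joint's range is limited). The gripper opens to 85 mm and grips with 20 to 120 N. Pads are 22 mm wide; open, the fingers measure 114 mm over their backs; the gripper's body (76 mm by 85 mm) begins 54 mm behind the grasp point. The pads swing forward as they close: fully open they stand 13 mm farther back than shut.
Start: joints at [1.161, 0.423, 1.63, -0, 1.089, -0.019], TCP at [0.238, 0.578, 0.219] pointing down, gripper open.
Joint ranges: [-3, 3], [-0.9, 2.11], [0.09, 2.58], [-1.31, 4.45], [0.11, 2.69], [-2.54, 2.54]. Speed limits (rad/s): [2.39, 2.39, 3.01, 3.14, 3.14, 3.14].

## Interface

Orientations are given as a 3x3 rotation matrix whose columns are the frame's x, y, z axes.
In Python, from workcell import manip, grab_frame, hand_in gives the robot as it stands. The module is installed in compiled form; this text tells all that it offers.
- The arm moves only by the shell command python3 -m handwheel 'ROWS' [FORCE]. ROWS is JSON, a list of rows, each a list of 3 entries, a list of its own where there are three numbers: the shift along the tool's x, y, z in mm, then the turn about the tool's z in rad, then the finger opening in mm, from 0 to 85.4. A call has 1 to 8 rows; each row shifts and turns the commanded pose from where the row before left it, along the tool's axes as they then stand; what a row does not reach is not made up. A row lasts 1/12 s, in which the tool goes at most 41.7 mm and 7.16 degrees, less where a joint would pass 70% of its speed; a pose out of reach is approached as far as the arm can. A call with a gripper value outside its range is refused whole. The fingers move at their own pace and stop on an object; FORCE is the grip in N (left out, the last holds). Time passes only in rows, so rows that do not move let the fingers close. It gives the time, the measured TCP pose, the force, the opening and the grip force at its end, in the units of the state.
- manip.read_state(): the state, without advancing time (a new reading comes with each control period).
- grab_frame(name): name is "scene" or "top" or "wrist"; returns a dict with "color" (400x640x3 uint8, blue, green, red), "intrinsics" (3x3 intrinsics, pixels), "extrinsics" (4x4, takes a point from camera to world coordinates). Camera axes: x right, y up, looking along -z (the intrinsics and any distortion apply to the point x, -y, -z); pixel columns grow to the right and rows downward; lengths in m; the calibration is good to about 2 mm. The wrist camera is an equidistant fisheye: a pixel r from the principal point sees the ray r / f radians off the axis. A picture is of the moment at which its call begins. There is no depth.
- hand_in(): hands the job in; it is judged then, once.
The state is a dict: "clock": time; "q": joint angles; "qvel": joint speeds; "joint_torque": joint torques, N m; "tool_pos": TCP position; "tcp_rot": TCP orientation; "force": force on the tool from outside, world axes, zero at the start; "ft_torque": the same for the moment, N m; "grip_width": opening from 0.0 (shut) to 1.0 (fully open); "grasp_force": force on a finger pad.
Only numpy, scipy, OpenCV 4.12 (cv2) and the standard library are available. Lean on these libraries where they do the work, as an engineer would, in place of code of your own. Each camera call takes 0.05 s, during which the arm holds its last target. There are 200 camera calls.

## Task

Four short dowels lie on the tip board; some are truly round, some have a flat planed on the hidden underside. With the fingers, press the board's paddle down until you feel the board come up against its hidden stop, without forcing it, and keep it there until the round dowels have rolled by themselves into the trough; the gripper must not touch those. Then let the board come up level, and move the dowels that stayed behind into the open reject bin at the board's end, leaving the things standing around alone.

Things in the scene. Friction and masses are not known exactly. Their poses are not given: they have to be found in the camera images.
- stand: fixed plywood stand, footprint x -95..145, y -285..190 mm in its own frame; origin on the table top under the board's hinge line, z up, x away from the robot at yaw 0. It carries the tip board, a catch trough beyond the board's far (+x) edge and an open reject bin past the board's -y end
- tip_board: plywood board 8 mm thick, hinged along y; origin on the hinge, mid thickness, 62 mm above the table; axes as the stand's when level. Deck x -60..70, y -165..165 mm, no rims, top 66 mm above the table when level. Dowels lie in a row along y on a dark line at x -30, centres at y -123, -41, 41, 123 mm. Sprung: rests level, cannot tip to -x, returns by itself; never press over 40 N
- paddle (a point): top centre of the paddle, a tongue past the board's +y end (x 30..85, y 165..225 mm of the board; dark rubber square), at (60, 200, 4) mm from the board's origin, moving with it. Pressing it tips the +x side down against 2 to 5 N, up to an unseen rigid stop somewhere between 11 and 16 degrees. Round dowels roll before the stop is reached; flat ones stay
- stop_post: small post under the board, out of sight, with the stop screw on it; origin at its foot, at (55, 0, 8) mm of the stand. The screw's height differs every time and is not told: feel for it. Bear on it with at least 5 N more than the spring takes
- trough_floor (a point): centre of the trough's floor, at (111.5, 0, 8) mm of the stand. Trough inside x 84..139, y -166..166 mm; far wall top 88, near wall top 38, end walls top 75 mm above the table; walls 6 mm thick
- bin_floor (a point): centre of the reject bin's floor, at (-25, -228.5, 8) mm of the stand. Bin inside x -89..39, y -279..-178 mm; walls 6 mm thick, tops 60 mm above the table, the wall next to the board 45 mm
- dowel_a: light-wood dowel lying across the board, 64 mm long, 28 mm in diameter, about 35 g. Origin at mid length, 14 mm above the board at the start, its own y along it. Either fully round (origin on its axis) or with one planed flat, 3 mm deep and 17 mm wide, face down, so 25 mm high (origin 3 mm above its axis); two of the four are round, which ones is not told
- dowel_b: light-wood dowel lying across the board, 64 mm long, 28 mm in diameter, about 35 g. Origin at mid length, 14 mm above the board at the start, its own y along it. Either fully round (origin on its axis) or with one planed flat, 3 mm deep and 17 mm wide, face down, so 25 mm high (origin 3 mm above its axis); two of the four are round, which ones is not told
- dowel_c: light-wood dowel lying across the board, 64 mm long, 28 mm in diameter, about 35 g. Origin at mid length, 14 mm above the board at the start, its own y along it. Either fully round (origin on its axis) or with one planed flat, 3 mm deep and 17 mm wide, face down, so 25 mm high (origin 3 mm above its axis); two of the four are round, which ones is not told
- dowel_d: light-wood dowel lying across the board, 64 mm long, 28 mm in diameter, about 35 g. Origin at mid length, 14 mm above the board at the start, its own y along it. Either fully round (origin on its axis) or with one planed flat, 3 mm deep and 17 mm wide, face down, so 25 mm high (origin 3 mm above its axis); two of the four are round, which ones is not told
- turned_box: bystander: small turned wooden box with lid, 62 mm across, 66 mm high, standing beyond the trough's +y end; origin under its centre
- oil_bottle: bystander: brown bottle with black cap, 47 mm across, 116 mm high, standing beyond the trough; origin under its centre
- beech_plug: bystander: beech plug 35 mm across, 39 mm high, standing on the robot's side of the stand; origin under its centre
Mind the look-alikes: they are no part of the job. Leave any black or purple look-alike of the dowel_a alone. Leave any purple or yellow look-alike of the dowel_c alone.

How it is judged:
On the way:
1. the board is held down on its stop, the round dowels lie in the trough and the flat ones are still on the board (contact force between tip_board and stop_post above 1.5 N and x of dowel_a in the frame of stand between 0.08 and 0.142 m and y of dowel_a in the frame of stand between -0.17 and 0.17 m and z of each of dowel_a, dowel_c in the frame of stand below 0.06 m and x of dowel_c in the frame of stand between 0.08 and 0.142 m and y of dowel_c in the frame of stand between -0.17 and 0.17 m and z of each of dowel_b, dowel_d in the frame of stand above 0.062 m and x of each of dowel_b, dowel_d in the frame of stand below 0.07 m and y of each of dowel_b, dowel_d in the frame of stand above -0.17 m), for 0.2 s.
At the end, for the whole second after the job is handed in: both round dowels lie at rest in the trough and both flat ones at rest in the reject bin (each dowel's centre inside the walls and no more than 60 mm above the table), the board is back level within 3 degrees (angle between tip_board's own z axis and vertical below 0.05 rad and x of dowel_a in the frame of stand between 0.08 and 0.142 m and y of dowel_a in the frame of stand between -0.17 and 0.17 m and z of each of dowel_a, dowel_c, dowel_b, dowel_d in the frame of stand below 0.06 m and x of dowel_c in the frame of stand between 0.08 and 0.142 m and y of dowel_c in the frame of stand between -0.17 and 0.17 m and x of dowel_b in the frame of stand between -0.092 and 0.042 m and y of dowel_b in the frame of stand between -0.282 and -0.175 m and x of dowel_d in the frame of stand between -0.092 and 0.042 m and y of dowel_d in the frame of stand between -0.282 and -0.175 m and linear speed of each of dowel_a, dowel_c, dowel_b, dowel_d below 0.02 m/s); the robot touches nothing.
It fails at once if the gripper touches a round dowel (over 0.3 N) (contact force between any of the arm, the fingers and dowel_a above 0.3 N or contact force between any of the arm, the fingers and dowel_c above 0.3 N).
It fails at once if the board is forced: pressed with more than 40 N (contact force between any of the fingers, the arm and tip_board above 40 N).
It fails at once if a bystander is moved by more than 25 mm (distance of any of turned_box, oil_bottle, beech_plug from where it was at the start of the episode above 0.025 m).
It also fails if it takes over 58 s, if anything falls off the work surface, if the arm or the gripper's body presses on something with over 40 N, if the wrist force passes 120 N, or if a joint passes its speed limit or range.

## Working session

There is one attempt and no reset: what is moved stays moved. The work goes in short steps, Python scripts to look and compute and a shell command to move; the robot and the scene stay as the last step left them, time stands still between calls to the robot, and variables do not carry over. Pictures are saved under pics/ and viewed, at most 12 in all, crops included, and the job is handed in when it is done.

```bash
mkdir -p pics; cat > h.py <<'E'
import numpy as np, cv2
from workcell import manip, grab_frame
def ray(f,u,v):
    K=f["intrinsics"];T=f["extrinsics"];K=np.array(K);T=np.array(T)
    d=np.array([(u-K[0,2])/K[0,0],-(v-K[1,2])/K[1,1],-1.])
    return T[:3,3],T[:3,:3]@d
def onz(f,u,v,z):
    o,d=ray(f,u,v);return o+d*(z-o[2])/d[2]
def proj(f,p):
    K=np.array(f["intrinsics"]);T=np.array(f["extrinsics"])
    c=T[:3,:3].T@(np.array(p)-T[:3,3]);return K[0,0]*c[0]/-c[2]+K[0,2],K[1,1]*-c[1]/-c[2]+K[1,2]
E
python3 - <<'E'
from h import *
for n in("scene","top"):
    f=grab_frame(n);cv2.imwrite(f"pics/{n}0.png",f["color"]);print(n,f["intrinsics"],f["extrinsics"])
print(manip.read_state())
E
```

```text
scene [[519.15632673   0.         321.5433597 ]
 [  0.         519.15632673 201.1464616 ]
 [  0.           0.           1.        ]] [[ 0.54123857  0.62330869 -0.56439976 -0.14621457]
 [-0.84079042  0.3919838  -0.37339012 -0.39875892]
 [-0.01150174  0.67663504  0.73622872  1.0086205 ]
 [ 0.          0.          0.          1.        ]]
top [[487.11371308   0.         316.89138054]
 [  0.         487.11371308 196.31480056]
 [  0.           0.           1.        ]] [[ 0.02021118  0.99791373 -0.06131629  0.47199991]
 [-0.99961095  0.01899033 -0.02042848  0.04084586]
 [-0.01922145  0.06170532  0.99790931  1.27296684]
 [ 0.          0.          0.          1.        ]]
{'clock': 0.1, 'q': array([ 1.16101174e+00,  4.23773506e-01,  1.63061986e+00, -1.34913416e-05,
        1.08861517e+00, -1.89906325e-02]), 'qvel': array([ 0.00175629, -0.00027548, -0.00080909, -0.00090862,  0.00114015,
        0.00236298]), 'joint_torque': array([-1.05893962e-04, -5.58422363e+01, -2.82442975e+01, -1.02007966e-04,
        3.06044632e-03, -3.14532592e-06]), 'tool_pos': array([0.23784309, 0.57741148, 0.2180153 ]), 'tcp_rot': array([[-9.24609300e-01,  3.80916443e-01, -5.53137754e-04],
       [ 3.80916845e-01,  9.24608381e-01, -1.30341227e-03],
       [ 1.49446365e-05, -1.41584660e-03, -9.99998998e-01]]), 'force': array([-0.55298602,  0.10705851,  0.47921513]), 'ft_torque': array([-0.02779656,  0.01180043, -0.04115857]), 'grasp_force': 0.0, 'grip_width': 1.0020032937575845}
```

View pics/top0.png

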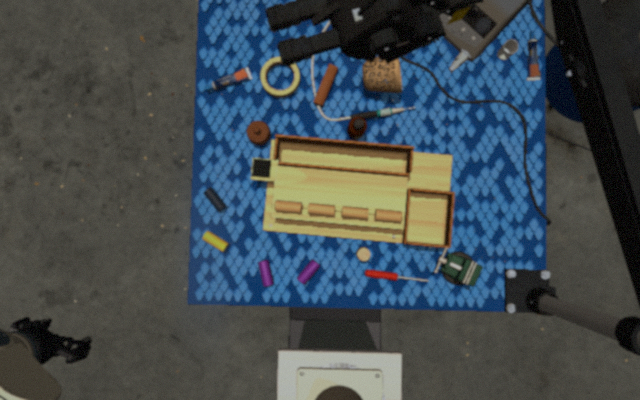

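View pics/scene0.png

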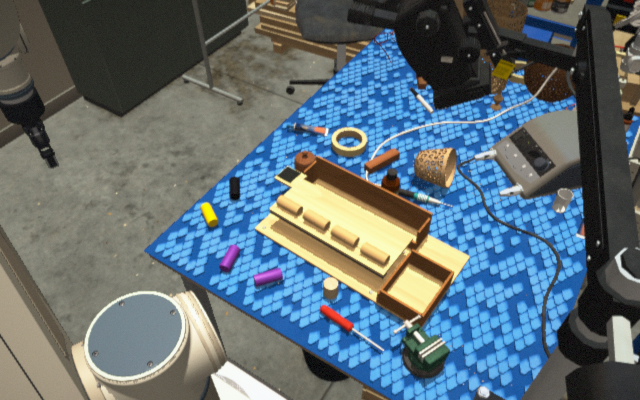

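The top view shows the stand with the dark paddle at (262,168), the dowels from (289,207) to (388,215) and the bin at (428,218). The turned box is at (258,132), the bottle at (357,127) and the plug at (364,254). The purple, yellow and black look-alikes are off the board.

```bash
cat > meas.py <<'E'
from h import *
f=grab_frame("top");im=f["color"]
hsv=cv2.cvtColor(im,cv2.COLOR_BGR2HSV)
for p in [(289,207),(321,210),(355,213),(388,215),(340,185),(430,170),(262,168)]: print(p,hsv[p[1],p[0]])
big=cv2.resize(im[120:260,240:470],None,fx=3.4,fy=3.4,interpolation=cv2.INTER_CUBIC);cv2.imwrite("pics/crop0.png",big)
for nm,z,(lo,hi) in [("dow",.080,((8,120,60),(16,255,255))),("pad",.066,((0,0,0),(180,255,60)))]:
    m=cv2.inRange(hsv,lo,hi)
    n,l,s,c=cv2.connectedComponentsWithStats(m)
    for i in range(1,n):
        if 60<s[i,4]<700 and 240<c[i][0]<410 and 150<c[i][1]<225: print(nm,s[i],c[i].round(1),onz(f,*c[i],z).round(4))
E
python3 meas.py
```

```text
(289, 207) [ 18 128 177]
(321, 210) [ 20 130 177]
(355, 213) [ 20 126 178]
(388, 215) [ 19 125 179]
(340, 185) [ 26 102 178]
(430, 170) [ 22 111 180]
(262, 168) [53 58 35]
pad [253 160  17  17 241] [261.1 167.7] [0.6151 0.2064 0.066 ]
```

View pics/crop0.png

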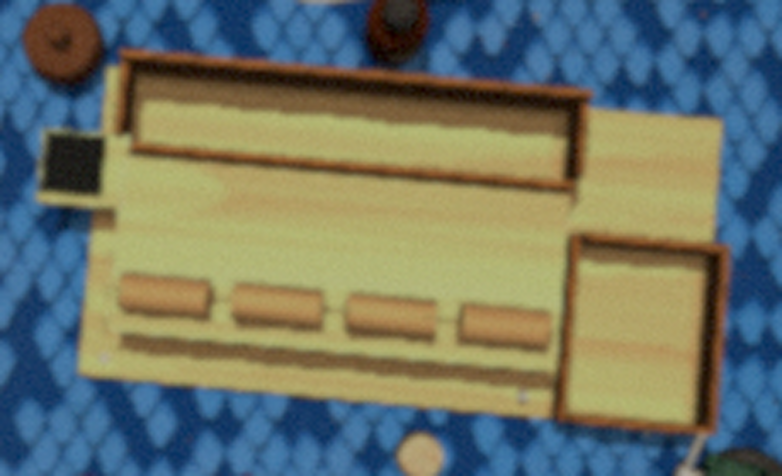

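The crop shows four dowels centred near (166,297), (278,306), (392,315) and (505,326). The paddle square is at (73,164), the near trough wall runs from (135,150) to (575,187), and the bin spans (560..730, 235..430).

```bash
cat > meas2.py <<'E'
from h import *
f=grab_frame("top");im=f["color"]
hsv=cv2.cvtColor(cv2.GaussianBlur(im,(3,3),0),cv2.COLOR_BGR2HSV)
m=cv2.inRange(hsv,(10,110,100),(22,255,255)); r=np.zeros_like(m); 
cv2.fillPoly(r,[np.array([(270,193),(408,203),(408,227),(270,216)])],255); m=cv2.morphologyEx(m&r,cv2.MORPH_OPEN,np.ones((5,5)))
n,l,s,c=cv2.connectedComponentsWithStats(m);P=[]
for i in range(1,n):
    if s[i,4]>100: p=onz(f,*c[i],.080);print(s[i],c[i].round(1),p.round(4));P.append(p)
pad=onz(f,261.1,167.7,.066)
Q=np.array(P)[:,:2];Q=Q[np.argsort(-Q[:,1])]
S=np.array([[-.03,.123],[-.03,.041],[-.03,-.041],[-.03,-.123],[.06,.2]][:len(Q)]+[[.06,.2]])
D=np.vstack([Q,pad[:2]])
if len(Q)==4:
    a,b=S-S.mean(0),D-D.mean(0);th=np.arctan2((a[:,0]*b[:,1]-a[:,1]*b[:,0]).sum(),(a*b).sum())
    R=np.array([[np.cos(th),-np.sin(th)],[np.sin(th),np.cos(th)]]);t=D.mean(0)-R@S.mean(0)
    print("yaw",th,"org",t,"res mm",((D-S@R.T-t)*1e3).round(1));np.savez("stand.npz",R=R,t=t,th=th)
    for nm,x,y in [("pad",.06,.2),("bin",-.025,-.2285),("stand corner",-.095,.19)]: print(nm,R@[x,y]+t)
    print(proj(f,[*(R@[.145,-.285]+t),.008]),proj(f,[*(R@[-.095,-.285]+t),.06]))
E
python3 meas2.py
```

```text
[275 201  28  13 321] [288.2 207.2] [0.5173 0.1351 0.08  ]
[308 204  27  14 336] [321.2 210.3] [0.5111 0.054  0.08  ]
[342 207  26  14 323] [354.5 213.3] [ 0.5055 -0.0276  0.08  ]
[374 210  28  13 330] [387.7 216.1] [ 0.5003 -0.1087  0.08  ]
yaw -0.07593234736223821 org [0.53877036 0.01103884] res mm [[-0.9 -0.9]
 [-0.9 -0.2]
 [-0.3 -0.1]
 [ 0.7  0.7]
 [ 1.3  0.4]]
pad [0.61376935 0.20591098]
bin [ 0.49650853 -0.21490626]
stand corner [0.45845739 0.207698  ]
(np.float64(452.57577816845264), np.float64(155.9140313615893)) (np.float64(450.3057122888394), np.float64(249.09472949277512))
```

```bash
python3 -m handwheel '[[[0,0,0],0.12,0],[[0,0,0],0.12,0],[[0,0,0],0.12,0],[[0,0,0],0.12,0],[[0,0,0],0.12,0],[[0,0,0],0.12,0],[[0,0,0],0.12,0],[[0,0,0],0.12,0]]' 40
python3 -m handwheel '[[[0,0,0],0.12,0],[[0,0,0],0.12,0],[[0,0,0],0.056,0],[[0,0,0],0,0]]'
cat > go.py <<'E'
import sys
from h import *
d=np.load("stand.npz");R,t,th=d["R"],d["t"],float(d["th"])
s=manip.read_state();p=s["tool_pos"];M=s["tcp_rot"]
print("clk",s["clock"],"stand mm",((p[:2]-t)@R*1e3).round(1),"z",round(p[2]*1e3,1),"F",s["force"].round(1),"grip",round(s["grip_width"],3),round(s["grasp_force"],1))
print("turn err",(np.arctan2(M[1,1],M[0,1])-th).round(4),"tilt",M[:2,2].round(4))
if len(sys.argv)>1:
    x,y,z=map(float,sys.argv[1:]); T=np.array([*(R@[x/1e3,y/1e3]+t),z/1e3]); print("tool shift mm",(M.T@(T-p)*1e3).round(1))
E
python3 go.py 60 200 120
```

```text
clock: 0.87
tool_pos: [0.238, 0.5777, 0.2184]
tcp_rot: [[-0.212, 0.977, -0.0], [0.977, 0.212, -0.0], [-0.0, -0.0, -1.0]]
force: [-0.1, 0.2, -0.2]
grip_width: 0.003
grasp_force: 0.0
clock: 1.2
tool_pos: [0.238, 0.5777, 0.2185]
tcp_rot: [[0.078, 0.997, -0.0], [0.997, -0.078, -0.0], [-0.0, -0.0, -1.0]]
force: [-0.1, -0.1, 0.3]
grip_width: -0.0
grasp_force: 0.0
clk 1.2 stand mm [-342.9  542.2] z 218.5 F [-0.1 -0.1  0.3] grip -0.0 0.0
turn err -0.002 tilt [-0.0002 -0.0004]
tool shift mm [-341.4  403.6   98.6]
```

```bash
python3 -m handwheel '[[[-22,25,0],0,0],[[-22,25,0],0,0],[[-22,25,0],0,0],[[-22,25,0],0,0],[[-22,25,0],0,0],[[-22,25,0],0,0],[[-22,25,0],0,0],[[-22,25,0],0,0]]' >/dev/null
python3 -m handwheel '[[[-21,25,0],0,0],[[-21,25,0],0,0],[[-21,25,0],0,0],[[-21,25,5],0,0],[[-21,26,15],0,0],[[-21,26,20],0,0],[[-20,26,30],0,0],[[-20,26,25],0,0]]' >/dev/null
python3 -m handwheel '[[[0,0,0],0,0],[[0,0,0],0,0]]' >/dev/null
python3 go.py 60 200 82
```

```text
clk 2.7 stand mm [ 59.3 199.8] z 123.3 F [ 0.  -0.   0.1] grip -0.001 0.0
turn err -0.001 tilt [-0.0037 -0.0011]
tool shift mm [ 0.2  0.8 41.3]
```

```bash
python3 -m handwheel '[[[0,0,20],0,0],[[0,0,15],0,0],[[0,0,6],0,0],[[0,0,0],0,0],[[0,0,0],0,0]]' | egrep 'pos|force'
for i in 1; do python3 go.py; done
python3 -m handwheel '[[[0,0,3],0,0],[[0,0,0],0,0]]' | egrep 'pos|force:'
python3 -m handwheel '[[[0,0,3],0,0],[[0,0,0],0,0]]' | egrep 'pos|force:'
python3 -m handwheel '[[[0,0,3],0,0],[[0,0,0],0,0]]' | egrep 'pos|force:'
python3 -m handwheel '[[[0,0,3],0,0],[[0,0,0],0,0]]' | egrep 'pos|force:'
```

```text
tool_pos: [0.6134, 0.2084, 0.0855]
force: [-0.6, 0.5, -0.6]
grasp_force: 0.0
clk 3.1167 stand mm [ 59.4 202.5] z 85.5 F [-0.6  0.5 -0.6] grip 0.004 0.0
turn err 0.0014 tilt [0.0007 0.0003]
tool_pos: [0.6138, 0.2081, 0.0825]
force: [-0.1, -0.2, -0.1]
grasp_force: 0.0
tool_pos: [0.6134, 0.2076, 0.0787]
force: [0.3, 0.4, -0.6]
grasp_force: 0.0
tool_pos: [0.6132, 0.2075, 0.0752]
force: [-0.5, 0.6, -0.7]
grasp_force: 0.0
tool_pos: [0.6131, 0.2074, 0.072]
force: [0.3, -0.3, 0.3]
grasp_force: 0.0
```

```bash
python3 -m handwheel '[[[0,0,2],0,0],[[0,0,0],0,0]]' | egrep 'pos|force:'
python3 -m handwheel '[[[0,0,2],0,0],[[0,0,0],0,0]]' | egrep 'pos|force:'
python3 - <<'E'
from h import *
f=grab_frame("wrist");c=f["color"]
g=grab_frame("scene")["color"][150:300,230:460]
cv2.imwrite("pics/w1.png",np.vstack([cv2.resize(c,(480,300)),cv2.resize(g,(480,300))]))
E
```

```text
tool_pos: [0.6132, 0.2075, 0.0702]
force: [-0.6, -0.1, -0.1]
grasp_force: 0.0
tool_pos: [0.6132, 0.2075, 0.0683]
force: [-1.4, -0.7, -1.2]
grasp_force: 0.0
```

View pics/w1.png

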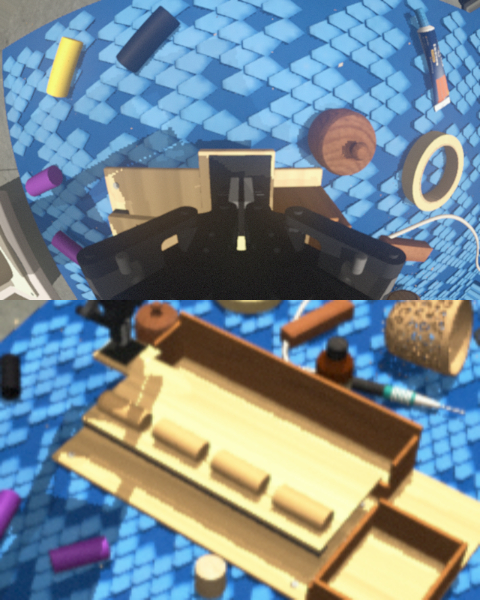

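The fingertips are over the middle of the dark paddle square at (237,190), and all four dowels are still in the row. I feel no clear force yet, so I'll keep going down in small steps.

```bash
for i in 1; do python3 -m handwheel '[[[0,0,2],0,0],[[0,0,0],0,0],[[0,0,0],0,0]]' | egrep 'pos|force:'; done
python3 -m handwheel '[[[0,0,2],0,0],[[0,0,0],0,0],[[0,0,0],0,0]]' | egrep 'pos|force:'
python3 -m handwheel '[[[0,0,2],0,0],[[0,0,0],0,0],[[0,0,0],0,0]]' | egrep 'pos|force:'
```

```text
tool_pos: [0.6133, 0.2075, 0.0665]
force: [-0.0, 0.1, 0.3]
grasp_force: 0.0
tool_pos: [0.6133, 0.2075, 0.0645]
force: [0.2, 0.2, -0.4]
grasp_force: 0.0
tool_pos: [0.6133, 0.2075, 0.0624]
force: [-0.8, -0.8, 0.1]
grasp_force: 0.0
```

```bash
python3 - <<'E'
from h import *
f=grab_frame("scene");g=f["color"][130:230,240:380]
w=grab_frame("wrist")["color"][180:340,220:420]
cv2.imwrite("pics/s2.png",np.hstack([cv2.resize(g,(420,300),interpolation=2),cv2.resize(w,(375,300),interpolation=2)]))
E
```

```text
(no output)
```

View pics/s2.png

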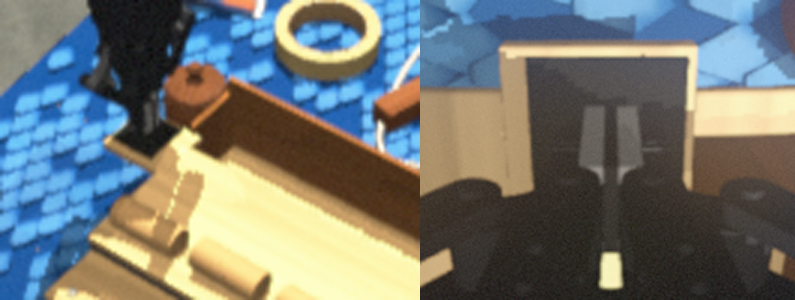

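The fingertips are at the dark square, at (150,130) in the left panel, and the board still looks about level. I'll continue in small steps and watch the force.

```bash
python3 -m handwheel '[[[0,0,2],0,0],[[0,0,0],0,0],[[0,0,0],0,0]]' | egrep 'pos|force:'
python3 -m handwheel '[[[0,0,2],0,0],[[0,0,0],0,0],[[0,0,0],0,0]]' | egrep 'pos|force:'
python3 - <<'E'
from h import *
a=cv2.imread("pics/scene0.png");b=grab_frame("scene")["color"]
d=cv2.absdiff(a,b)[200:300,250:460];print("board change",(d.max(2)>40).sum())
for nm,p in [("a",a),("b",b)]:
    cv2.imwrite(f"pics/x{nm}.png",p)
    s=cv2.Canny(p,60,120)
E
```

```text
tool_pos: [0.6133, 0.2075, 0.0604]
force: [-0.2, 0.2, -1.0]
grasp_force: 0.0
tool_pos: [0.6133, 0.2075, 0.0584]
force: [-0.2, -0.4, 0.1]
grasp_force: 0.0
board change 2173
```

```bash
python3 - <<'E'
from h import *
a,b=cv2.imread("pics/xa.png"),cv2.imread("pics/xb.png")
c=lambda p:cv2.resize(p[140:290,250:440],(760,600))[:, :]
cv2.imwrite("pics/ab.png",np.hstack([cv2.resize(p[150:290,250:440],(395,291),interpolation=2) for p in(a,b)]))
E
```

```text
(no output)
```

View pics/ab.png

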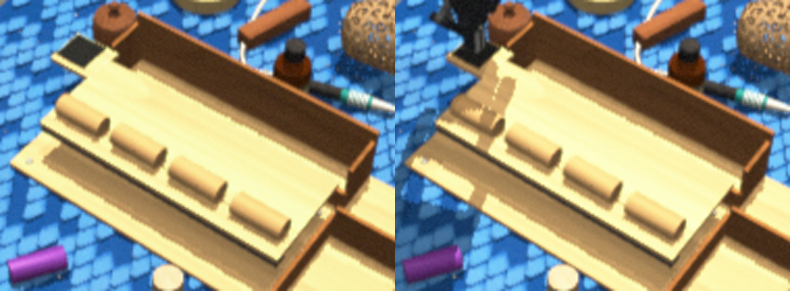

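```bash
python3 - <<'E'
from h import *
f=grab_frame("scene");b=f["color"]
for z in(.047,.0584,.066,.08): print(z,np.round(proj(f,[.6133,.2075,z]),1))
for x,y in((.0425,.2),(.0775,.2),(.06,.18),(.06,.22)):
    d=np.load("stand.npz");print(np.round(proj(f,[*(d["R"]@[x,y]+d["t"]),.066]),1))
cv2.imwrite("pics/tip.png",cv2.resize(b[140:200,260:320],(600,600),interpolation=1))
t=grab_frame("top");print([np.round(proj(t,[.6133,.2075,z]),1) for z in(.047,.08)])
E
```

```text
0.047 [288.2 178.1]
0.0584 [287.9 175. ]
0.066 [287.7 173. ]
0.08 [287.4 169.1]
[284.  176.9]
[292.6 169.3]
[294.3 176.3]
[282.5 169.9]
[array([261.6, 169.3]), array([259.9, 167.7])]
```

View pics/tip.png

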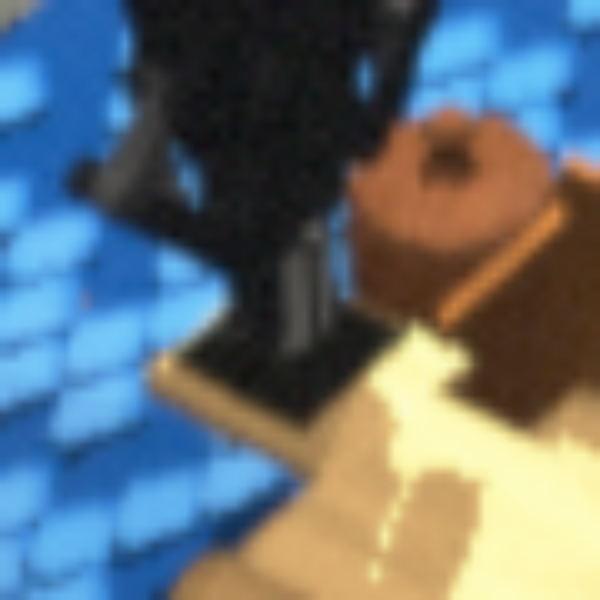

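The fingertips end at about (290,175) in the full image, over the paddle square and close to its surface. I'll keep lowering.

```bash
python3 -m handwheel '[[[0,0,2],0,0],[[0,0,0],0,0],[[0,0,0],0,0]]' | egrep 'pos|force:'
python3 -m handwheel '[[[0,0,2],0,0],[[0,0,0],0,0],[[0,0,0],0,0]]' | egrep 'pos|force:'
python3 -m handwheel '[[[0,0,2],0,0],[[0,0,0],0,0],[[0,0,0],0,0]]' | egrep 'pos|force:'
```

```text
tool_pos: [0.6133, 0.2075, 0.0565]
force: [0.7, 0.1, -0.0]
grasp_force: 0.0
tool_pos: [0.6133, 0.2076, 0.0544]
force: [0.0, -0.3, 0.3]
grasp_force: 0.0
tool_pos: [0.6136, 0.2076, 0.0529]
force: [0.5, -0.4, 3.1]
grasp_force: 1.5
```

```bash
python3 - <<'E'
from h import *
b=grab_frame("scene")["color"];a=cv2.imread("pics/xb.png");
for y0,y1,x0,x1 in((200,285,290,400),(150,200,260,320)): print((cv2.absdiff(a,b)[y0:y1,x0:x1].max(2)>40).sum())
E
```

```text
17
114
```

Contact came at TCP z of about 53.5 mm, so the tips sit higher than the nominal figure. I'll take the offset from this contact.

```bash
python3 -m handwheel '[[[0,0,2],0,0],[[0,0,2],0,0],[[0,0,0],0,0],[[0,0,0],0,0]]' | egrep 'pos|force:'
python3 -m handwheel '[[[0,0,2],0,0],[[0,0,2],0,0],[[0,0,0],0,0],[[0,0,0],0,0]]' | egrep 'pos|force:'
python3 -m handwheel '[[[0,0,1],0,0],[[0,0,0],0,0],[[0,0,0],0,0]]' | egrep 'pos|force:'
python3 -m handwheel '[[[0,0,1],0,0],[[0,0,0],0,0],[[0,0,0],0,0]]' | egrep 'pos|force:'
python3 -m handwheel '[[[0,0,1],0,0],[[0,0,0],0,0],[[0,0,0],0,0]]' | egrep 'pos|force:'
```

```text
tool_pos: [0.6137, 0.2077, 0.0486]
force: [0.8, -0.1, 3.1]
grasp_force: 1.7
tool_pos: [0.6135, 0.2076, 0.0444]
force: [1.3, 1.2, 3.8]
grasp_force: 1.5
tool_pos: [0.6135, 0.2076, 0.0436]
force: [-0.1, -0.3, 2.9]
grasp_force: 1.8
tool_pos: [0.6134, 0.2076, 0.0426]
force: [0.2, 0.3, 4.1]
grasp_force: 1.9
tool_pos: [0.6132, 0.2076, 0.0415]
force: [-0.0, 1.2, 4.7]
grasp_force: 1.9
```

```bash
python3 -m handwheel '[[[0,0,0.7],0,0],[[0,0,0],0,0],[[0,0,0],0,0]]' | egrep 'pos|force:'
python3 -m handwheel '[[[0,0,0.7],0,0],[[0,0,0],0,0],[[0,0,0],0,0]]' | egrep 'pos|force:'
python3 -m handwheel '[[[0,0,0.7],0,0],[[0,0,0],0,0],[[0,0,0],0,0]]' | egrep 'pos|force:'
```

```text
tool_pos: [0.6132, 0.2076, 0.0408]
force: [-0.8, 0.9, 3.9]
grasp_force: 1.9
tool_pos: [0.6131, 0.2076, 0.0401]
force: [-1.9, 2.2, 4.7]
grasp_force: 1.9
tool_pos: [0.6132, 0.2076, 0.0396]
force: [-1.8, 0.8, 6.2]
grasp_force: 2.6
```

```bash
python3 -m handwheel '[[[0,0,0.5],0,0],[[0,0,0],0,0],[[0,0,0],0,0]]' | egrep 'pos|force:'
python3 -m handwheel '[[[0,0,0.5],0,0],[[0,0,0],0,0],[[0,0,0],0,0]]' | egrep 'pos|force:'
```

```text
tool_pos: [0.6132, 0.2076, 0.0393]
force: [-3.0, 1.3, 8.2]
grasp_force: 3.6
tool_pos: [0.6132, 0.2076, 0.0391]
force: [-4.3, 0.8, 11.0]
grasp_force: 4.6
```

The stop is felt. The z reading has stalled at 39.1 mm and the force has risen to 11 N. I'll add a little more, hold and look.

```bash
python3 -m handwheel '[[[0,0,0.4],0,0],[[0,0,0],0,0],[[0,0,0],0,0],[[0,0,0],0,0],[[0,0,0],0,0],[[0,0,0],0,0],[[0,0,0],0,0],[[0,0,0],0,0]]' | egrep 'pos|force:'
python3 -m handwheel '[[[0,0,0],0,0],[[0,0,0],0,0],[[0,0,0],0,0],[[0,0,0],0,0],[[0,0,0],0,0],[[0,0,0],0,0],[[0,0,0],0,0],[[0,0,0],0,0]]' | egrep 'clock|force:'
python3 - <<'E'
from h import *
a,b=grab_frame("scene")["color"][140:300,240:470],grab_frame("top")["color"][120:260,240:470]
cv2.imwrite("pics/hold.png",np.vstack([cv2.resize(a,(431,300),interpolation=2),cv2.resize(b,(431,262),interpolation=2)]))
E
```

```text
tool_pos: [0.6132, 0.2076, 0.039]
force: [-4.6, 1.3, 12.1]
grasp_force: 5.5
clock: 10.52
force: [-4.3, 1.1, 12.9]
grasp_force: 5.5
```

View pics/hold.png

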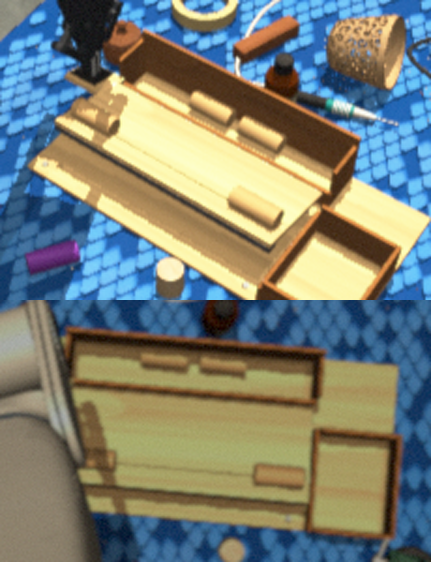

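The two middle dowels lie in the trough, at about (165,360) and (222,366). The end ones, at (100,460) and (280,475), stayed on the board. I'll let the board up gently.

```bash
python3 -m handwheel '[[[0,0,-2],0,0],[[0,0,-2],0,0],[[0,0,-2],0,0],[[0,0,-2],0,0],[[0,0,-2],0,0],[[0,0,-2],0,0],[[0,0,-2],0,0],[[0,0,-2],0,0]]' >/dev/null
python3 -m handwheel '[[[0,0,-2],0,0],[[0,0,-2],0,0],[[0,0,-15],0,0],[[0,0,-30],0,50],[[0,0,-40],0,50],[[0,0,-20],0,50],[[0,0,0],0,50],[[0,0,0],0,50]]'>/dev/null
sed -i 's/"top")/"top")/; s/(408,203),(408,227)/(408,200),(408,230)/' meas2.py; sed -i 's/np.savez.*;/pass;/; s/np.savez([^)]*)/pass/' meas2.py
python3 meas2.py; python3 go.py -30 123 150
```

```text
[281 194  16   8 118] [288.9 197.2] [0.5417 0.1339 0.08  ]
[374 210  28  13 328] [387.8 216. ] [ 0.5003 -0.1087  0.08  ]
[285 213  18   7 103] [293.5 216.1] [0.4957 0.1216 0.08  ]
clk 12.0 stand mm [ 58.9 201.4] z 162.8 F [-0.1 -0.5 -0.2] grip 0.584 0.0
turn err -0.0001 tilt [-0.0006 -0.0002]
tool shift mm [-78.4 -88.9  12.9]
```

```bash
python3 -m handwheel '[[[-33,-9,0],0,44],[[-33,-9,0],0,44],[[-33,-9,0],0,44],[[-33,-9,0],0,44],[[-33,-9,0],0,44],[[-33,-9,0],0,44],[[-33,-9,0],0,44],[[-33,-9,0],0,44]]' >/dev/null
python3 -m handwheel '[[[-30,-8,10],0,44],[[-29,-8,10],0,44],[[0,0,15],0,44],[[0,0,15],0,44],[[0,0,0],0,44],[[0,0,0],0,44]]'>/dev/null
python3 go.py -29.3 -122 100
python3 - <<'E'
from h import *
w=grab_frame("wrist")["color"]; cv2.imwrite("pics/w3.png",w)
E
```

```text
clk 13.1667 stand mm [ -30.3 -121.2] z 111.3 F [-0.4  0.4  1.4] grip 0.514 0.0
turn err -0.0003 tilt [-0.0047  0.0011]
tool shift mm [-0.8  1.1 11.3]
```

View pics/w3.png

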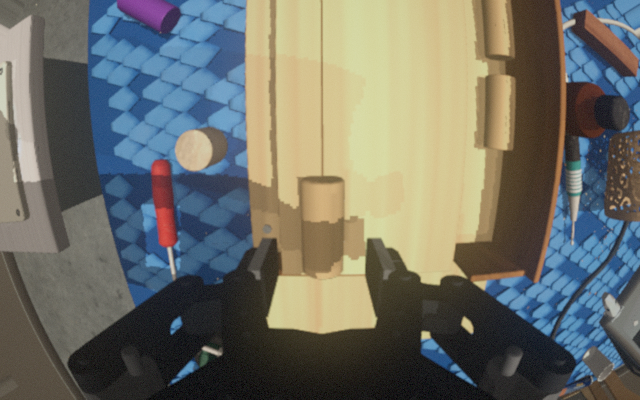

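The dowel is centred between the fingers at column 322 (fingers at 278 and 367). I'll go down and feel for the deck.

```bash
python3 -m handwheel '[[[-1,1,10],0,44],[[0,0,10],0,44],[[0,0,5],0,44],[[0,0,0],0,44],[[0,0,0],0,44]]'| egrep 'pos|force:'
python3 -m handwheel '[[[0,0,3],0,44],[[0,0,3],0,44],[[0,0,0],0,44],[[0,0,0],0,44]]'| egrep 'pos|force:'
python3 -m handwheel '[[[0,0,3],0,44],[[0,0,3],0,44],[[0,0,0],0,44],[[0,0,0],0,44]]'| egrep 'pos|force:'
python3 -m handwheel '[[[0,0,2],0,44],[[0,0,2],0,44],[[0,0,0],0,44],[[0,0,0],0,44]]'| egrep 'pos|force:'
python3 go.py -29.3 -122 60
python3 - <<'E'
from h import *
w=grab_frame("wrist")["color"][150:350,220:420];s=grab_frame("scene")["color"][200:300,330:430]; cv2.imwrite("pics/w4.png",np.hstack([cv2.resize(p,(400,400),interpolation=2) for p in(w,s)]))
E
```

```text
tool_pos: [0.5018, -0.1087, 0.0877]
force: [1.0, 0.4, 0.5]
grasp_force: 0.0
tool_pos: [0.502, -0.1089, 0.0821]
force: [0.1, -0.6, -0.6]
grasp_force: 0.0
tool_pos: [0.5019, -0.1089, 0.0759]
force: [-0.4, 0.4, -0.1]
grasp_force: 0.0
tool_pos: [0.5019, -0.1089, 0.0719]
force: [-0.2, -0.6, 1.4]
grasp_force: 0.0
clk 14.6333 stand mm [ -27.7 -122.4] z 71.9 F [-0.2 -0.6  1.4] grip 0.515 0.0
turn err -0.0001 tilt [-0.0003  0.0001]
tool shift mm [ 0.4 -1.6 11.9]
```

View pics/w4.png

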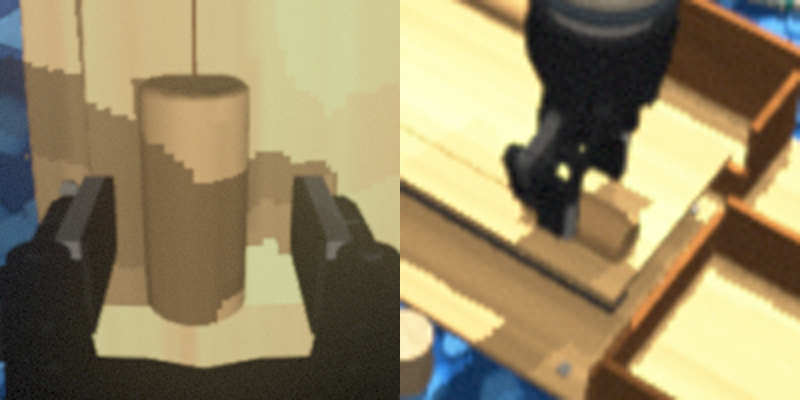

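The fingers straddle the dowel at about mid length and are still above the deck. I'll go further down.

```bash
python3 -m handwheel '[[[0,-1,3],0,44],[[0,0,3],0,44],[[0,0,0],0,44],[[0,0,0],0,44]]'| egrep 'pos|force:'
python3 -m handwheel '[[[0,0,2],0,44],[[0,0,2],0,44],[[0,0,0],0,44],[[0,0,0],0,44]]'| egrep 'pos|force:'
python3 -m handwheel '[[[0,0,2],0,44],[[0,0,2],0,44],[[0,0,0],0,44],[[0,0,0],0,44]]'| egrep 'pos|force:'
```

```text
tool_pos: [0.5008, -0.1088, 0.0658]
force: [-0.1, -0.1, -1.0]
grasp_force: 0.0
tool_pos: [0.5009, -0.1088, 0.0619]
force: [-0.9, 0.9, 0.2]
grasp_force: 0.0
tool_pos: [0.5009, -0.1088, 0.0579]
force: [0.4, 0.3, -0.1]
grasp_force: 0.0
```

```bash
python3 -m handwheel '[[[0,0,2],0,44],[[0,0,2],0,44],[[0,0,0],0,44],[[0,0,0],0,44]]'| egrep 'pos|force:'
python3 -m handwheel '[[[0,0,0],0,15],[[0,0,0],0,15],[[0,0,0],0,15],[[0,0,0],0,15],[[0,0,0],0,15],[[0,0,0],0,15]]' 35| egrep 'pos|force:|width'
python3 -m handwheel '[[[0,0,-3],0,15],[[0,0,-5],0,15],[[0,0,-5],0,15],[[0,0,0],0,15],[[0,0,0],0,15]]'| egrep 'pos|force:|width'
```

```text
tool_pos: [0.5009, -0.1088, 0.0539]
force: [-0.8, 0.9, -0.5]
grasp_force: 0.0
tool_pos: [0.5011, -0.1088, 0.0542]
force: [-1.6, -0.5, 3.2]
grip_width: 0.316
grasp_force: 36.0
tool_pos: [0.5015, -0.1089, 0.0676]
force: [-0.2, 0.2, 0.4]
grip_width: 0.315
grasp_force: 35.6
```

```bash
python3 -m handwheel '[[[0,0,-20],0,15],[[0,0,-20],0,15],[[-20,-2,0],0,15],[[-30,-5,0],0,15],[[-30,-5,0],0,15],[[-26,-4,0],0,15],[[0,0,0],0,15],[[0,0,0],0,15]]'| egrep 'width|grasp'
python3 go.py -45 -228.5 10
```

```text
grip_width: 0.312
grasp_force: 35.6
clk 17.65 stand mm [ -44.9 -229.4] z 107.0 F [ 0.4 -0.1 -1. ] grip 0.312 35.6
turn err -0.0028 tilt [-0.0001  0.0001]
tool shift mm [ 0.9 -0.1 97. ]
```

```bash
python3 -m handwheel '[[[1,0,25],0,15],[[0,0,25],0,15],[[0,0,20],0,15],[[0,0,15],0,15],[[0,0,6],0,15],[[0,0,4],0,15],[[0,0,0],0,15],[[0,0,0],0,15]]'| egrep 'pos|force:|width'
python3 -m handwheel '[[[0,0,3],0,15],[[0,0,3],0,15],[[0,0,0],0,15],[[0,0,0],0,15]]'| egrep 'pos|force:|width'
```

```text
tool_pos: [0.4776, -0.2121, 0.0126]
force: [-0.1, 0.7, -0.6]
grip_width: 0.311
grasp_force: 35.6
tool_pos: [0.4772, -0.2124, 0.0063]
force: [-0.6, 0.0, -0.5]
grip_width: 0.312
grasp_force: 35.6
```

```bash
python3 -m handwheel '[[[0,0,2],0,15],[[0,0,2],0,15],[[0,0,0],0,15],[[0,0,0],0,38],[[0,0,0],0,38],[[0,0,0],0,38],[[0,0,0],0,38],[[0,0,0],0,38]]'| egrep 'pos|force:|width'
python3 -m handwheel '[[[0,0,-10],0,38],[[0,0,-25],0,38],[[0,0,-35],0,44],[[0,0,-35],0,44],[[0,-30,-30],0,44],[[0,-40,0],0,44],[[0,-40,0],0,44],[[0,0,0],0,44]]' >/dev/null
python3 meas2.py; python3 - <<'E'
from h import *
a,b=grab_frame("scene")["color"][140:320,240:470],grab_frame("top")["color"][120:260,240:470]
cv2.imwrite("pics/p5.png",np.vstack([cv2.resize(a,(400,313),interpolation=2),cv2.resize(b,(400,243),interpolation=2)]))
E
python3 go.py -30 123 150
```

```text
tool_pos: [0.4774, -0.2125, 0.0023]
force: [1.6, -0.6, 0.3]
grip_width: 0.451
grasp_force: 0.7
[275 201  27  13 322] [287.9 207.1] [0.5175 0.1358 0.08  ]
clk 20.1333 stand mm [-154.  -227.6] z 137.3 F [0.4 0.3 0.3] grip 0.519 0.0
turn err -0.0008 tilt [ 0.0011 -0.0006]
tool shift mm [350.7 123.7 -12.7]
```

View pics/p5.png

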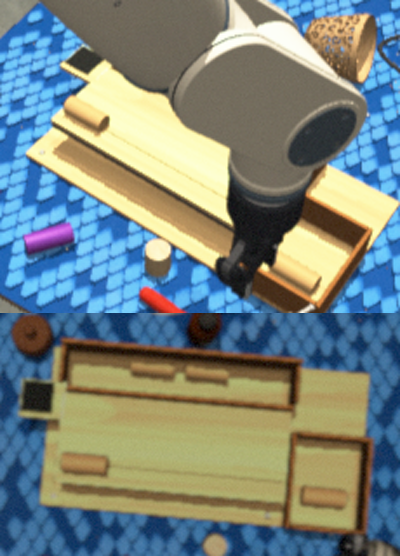

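One dowel is in the bin at (325,497), two are in the trough, and the board is level. The last one is still in place at (85,463), so I'll fetch it.

```bash
python3 -m handwheel '[[[30,11,-5],0,44],[[36,13,0],0,44],[[36,13,0],0,44],[[36,13,0],0,44],[[36,13,0],0,44],[[36,13,0],0,44],[[36,13,0],0,44],[[36,13,0],0,44]]'>/dev/null
python3 -m handwheel '[[[36,13,0],0,44],[[33,9,10],0,44],[[0,0,15],0,44],[[0,0,0],0,44],[[0,0,0],0,44]]' >/dev/null
python3 go.py -30 123 54
```

```text
clk 21.2167 stand mm [-30.4 124. ] z 115.7 F [-0.1  1.   0.1] grip 0.513 0.0
turn err 0.0013 tilt [-0.0024 -0.0007]
tool shift mm [-1.   0.6 61.7]
```

```bash
python3 -m handwheel '[[[-1,0,15],0,44],[[0,0,15],0,44],[[0,0,12],0,44],[[0,0,8],0,44],[[0,0,0],0,44],[[0,0,0],0,44]]'| egrep 'pos|force:'
python3 go.py -30 123 54
python3 -m handwheel '[[[0,0,5],0,44],[[0,0,0],0,44],[[0,0,0],0,44]]'| egrep 'pos|force:'
python3 -m handwheel '[[[0,0,3],0,44],[[0,0,3],0,44],[[0,0,0],0,44],[[0,0,0],0,44]]'| egrep 'pos|force:'
python3 go.py -30 123 54
```

```text
tool_pos: [0.5182, 0.1351, 0.0666]
force: [0.0, 0.2, -0.7]
grasp_force: 0.0
clk 21.7167 stand mm [-30.  122.2] z 66.6 F [ 0.   0.2 -0.7] grip 0.513 0.0
turn err -0.0007 tilt [-0.0006 -0.0002]
tool shift mm [ 0.8 -0.  12.6]
tool_pos: [0.5184, 0.1356, 0.0618]
force: [0.7, -0.2, 0.4]
grasp_force: 0.0
tool_pos: [0.518, 0.1356, 0.0554]
force: [1.0, 0.4, -0.3]
grasp_force: 0.0
clk 22.3 stand mm [-30.2 122.6] z 55.4 F [ 1.   0.4 -0.3] grip 0.515 0.0
turn err -0.0 tilt [-0.0005 -0.0001]
tool shift mm [0.4 0.2 1.4]
```

```bash
python3 -m handwheel '[[[0,0,1],0,44],[[0,0,0],0,15],[[0,0,0],0,15],[[0,0,0],0,15],[[0,0,0],0,15],[[0,0,0],0,15],[[0,0,0],0,15]]' 35| egrep 'pos|force:|width'
python3 -m handwheel '[[[0,0,-4],0,15],[[0,0,-10],0,15],[[0,0,-20],0,15],[[0,0,-25],0,15],[[0,0,0],0,15],[[0,0,0],0,15]]'| egrep 'pos|force:|width'
python3 go.py 5 -228.5 112
```

```text
tool_pos: [0.5182, 0.1356, 0.0547]
force: [-0.7, 0.4, 2.8]
grip_width: 0.315
grasp_force: 35.9
tool_pos: [0.5195, 0.1359, 0.1155]
force: [-0.4, -0.1, -1.2]
grip_width: 0.311
grasp_force: 35.6
clk 23.3833 stand mm [-28.7 123. ] z 115.5 F [-0.4 -0.1 -1.2] grip 0.311 35.6
turn err -0.0 tilt [0.0038 0.0009]
tool shift mm [-351.5   33.7    3.2]
```

```bash
python3 -m handwheel '[[[-30,0,0],0,15],[[-40,4,0],0,15],[[-40,4,0],0,15],[[-40,4,0],0,15],[[-40,4,0],0,15],[[-40,4,0],0,15],[[-40,4,0],0,15],[[-40,4,0],0,15]]' >/dev/null
python3 -m handwheel '[[[-40,4,0],0,15],[[0,0,0],0,15],[[0,0,0],0,15]]'| egrep 'width|grasp'
python3 go.py 3 -228.5 4
python3 - <<'E'
from h import *
d=np.load("stand.npz");f=grab_frame("top");u,v=np.array([325,497-313])*np.array([230/400,140/243])+[240,120]
print(((onz(f,u,v,.021)[:2]-d["t"])@d["R"]*1e3).round())
E
```

```text
grip_width: 0.315
grasp_force: 35.6
clk 24.3 stand mm [   1.3 -229.4] z 112.7 F [-0.4  0.2 -1.1] grip 0.315 35.6
turn err -0.0041 tilt [-0.001   0.0005]
tool shift mm [  0.8   1.8 108.7]
[ -43. -231.]
```

```bash
python3 -m handwheel '[[[1,3,25],0,15],[[0,0,25],0,15],[[0,0,20],0,15],[[0,0,0],0,15],[[0,0,0],0,15]]'>/dev/null; python3 go.py 4 -228.5 4
python3 -m handwheel '[[[0,0,15],0,15],[[0,0,10],0,15],[[0,0,6],0,15],[[0,0,0],0,15],[[0,0,0],0,15]]'| egrep 'pos|force:|width'; python3 go.py 4 -228.5 3
```

```text
clk 24.7667 stand mm [   3.8 -224.6] z 42.6 F [-0.4 -0.  -0.2] grip 0.315 35.6
turn err 0.0018 tilt [-0.0033  0.0015]
tool shift mm [-4.   0.4 38.6]
tool_pos: [0.5266, -0.2149, 0.0128]
force: [-0.0, 0.0, -1.4]
grip_width: 0.313
grasp_force: 35.6
clk 25.1833 stand mm [   5.  -226.2] z 12.8 F [-0.   0.  -1.4] grip 0.313 35.6
turn err 0.0002 tilt [-0.0001  0.0001]
tool shift mm [-2.3 -1.   9.8]
```

```bash
python3 -m handwheel '[[[-2,-1,4],0,15],[[0,0,4],0,15],[[0,0,2],0,15],[[0,0,0],0,33],[[0,0,0],0,33],[[0,0,0],0,33],[[0,0,0],0,33],[[0,0,0],0,33]]'| egrep 'pos|force:|width'
python3 -m handwheel '[[[0,0,-5],0,33],[[0,0,-15],0,33],[[0,0,-30],0,33],[[0,0,-35],0,33],[[0,-30,-35],0,33],[[0,-40,0],0,33],[[0,-40,0],0,33],[[0,-40,0],0,33]]' >/dev/null
python3 -m handwheel '[[[0,-30,0],0,33],[[0,0,0],0,33],[[0,0,0],0,33]]' >/dev/null
python3 - <<'E'
from h import *
b=grab_frame("top")["color"][120:260,240:470]
cv2.imwrite("pics/fin.png",cv2.resize(b,(690,420),interpolation=2))
E
python3 go.py
```

```text
tool_pos: [0.5233, -0.2172, 0.0042]
force: [-15.4, -0.4, 24.1]
grip_width: 0.386
grasp_force: 14.3
clk 26.8167 stand mm [-172.6 -228.9] z 119.7 F [1.1 0.4 0.1] grip 0.389 0.0
turn err -0.0011 tilt [ 0.0016 -0.0009]
```

View pics/fin.png

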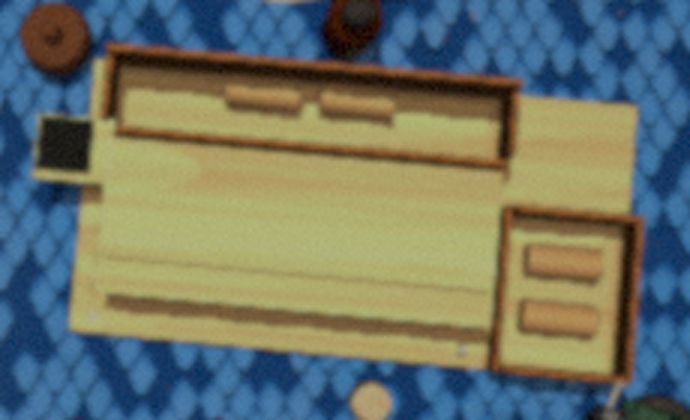

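Both flat dowels lie in the bin, at (563,262) and (559,317), and both round ones are in the trough. The board is level, the bystanders are where they were, and the gripper is clear.

```bash
python3 -c "
from workcell import hand_in
print(hand_in())"
```

```text
the job is handed in; nothing more can be done
None
```

I handed the job in at about 27 s: both round dowels are in the trough, both flat ones are in the reject bin, the board is back level and the bystanders look unmoved in the last picture. `hand_in()` returned no verdict; pressing on the stop read about 13 N, and letting go of the last dowel gave a brief 24 N push at the gripper.

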